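Change-out at the desk's pen station

ROBOT

A 6-joint arm with a two-finger parallel gripper is mounted at the origin on the work surface. World frame = base frame: x ahead of the robot, y to its left, z up, the work surface at z = 0. Lengths are in m, angles in degrees, forces in N, time in s.
With the tool pointing down it reaches from about 0.375 to 0.9 m from the base axis. Payload 3.1 kg.
Tool frame: the origin (TCP) lies at the very end of the fingers, on their centre line; the grasp point (between the pads) lies 19 mm behind it; z points along the fingers, y is the line along which they close (so a half turn about z gives the same grasp; the last joint's range is limited). The gripper opens to 87 mm and grips with 3 to 60 N. Pads are 19 mm wide; open, the fingers measure 117 mm over their backs; the gripper's body (75 mm by 190 mm) begins 51 mm behind the grasp point.
Start: joints at [-73.31, 30.224, 82.088, -0, 67.689, -10.227], TCP at [0.283, -0.557, 0.223] pointing down, gripper open.
Joint ranges: [-176.69, 176.69], [-43.24, 126.21], [12.49, 139.97], [-82, 262], [0, 151.66], [-163.58, 163.58]. Speed limits (degrees/s): [159.86, 159.86, 180, 180, 180, 180].

INTERFACE

Orientations are given as a 3x3 rotation matrix whose columns are the frame's x, y, z axes.
In Python, from rig import readout, viewer, ticket gives the robot as it stands.
- The arm moves only by the tool send_rows, never from a script. Its argument "moves" is a list of rows, each a list of 6 numbers: the shift along the tool's x, y, z in units of 250 mm (1.0 is 250 mm), then the turn, a rotation vector about the tool's x, y, z in units of 90 degrees (1.0 is 90 degrees). A call has 1 to 12 rows; each row is the pose to reach, as a shift and turn from the pose commanded when the call began, along the tool's axes at that moment; what a row does not reach only later rows make up. A row lasts 1/10 s, in which the tool goes at most 50 mm and 8.59 degrees, less where a joint would pass 70% of its speed; a pose out of reach is approached as far as the arm can. A call with a number of a shift or a turn outside -1 to 1 is refused whole. A call with a gripper value outside its range is refused whole. "grip" is the opening, from 0 (shut) to 1 (fully open), set as the call begins (left out, the last holds). The fingers move at their own pace and stop on an object; the grip force is fixed at half the most. Time passes only in rows, so rows that repeat a pose let the fingers close. It gives the time, the measured TCP pose, the force, the opening and the grip force at its end, in the units of the state.
- readout.read_state(): the state, without advancing time (a new reading comes with each control period).
- viewer.capture(name): name is "scene" or "top" or "wrist"; returns (picture, depth): 384x512x3 uint8, red, green, blue; 384x512 float32, m along the optical axis (not along the pixel's ray), 0 where there is no reading.
- viewer.camera_info(name): a dict with "fx", "fy", "cx", "cy" (pixels), "R" (3x3) and "t" (3): a world point X has camera coordinates R X + t; the wrist camera has in their place "tool_from_camera" (4x4, takes a point from camera to tool coordinates, whose origin is the TCP and whose axes are the flange's). Camera axes: x right, y down, z forward; pixel columns grow to the right and rows downward; lengths in m; the calibration is good to about 2 mm. A picture is of the moment at which its call begins: read the wrist's pose just before it. camera_info takes no time and is no camera call.
- ticket.hand_in(): hands the job in; it is judged then, once.
The state is a dict: "time_s": time; "joint_positions": joint angles; "qvel": joint speeds; "tau": joint torques, N m; "position": TCP position; "tcp_rot": TCP orientation; "force": force on the tool from outside, world axes, zero at the start; "moment": the same for the moment, N m; "opening": opening from 0.0 (shut) to 1.0 (fully open); "grasp_force": force on a finger pad.
Only numpy, scipy, OpenCV 4.12 (cv2) and the standard library are available. Lean on these libraries where they do the work, as an engineer would, in place of code of your own. Each camera call takes 0.05 s, during which the arm holds its last target. There are 200 camera calls.

TASK

Change over the pens on this desk: slide the grey discard box's lid right open, lift the tip tray level by its handle, tip it over the box to about 45 degrees (never past 65) and hold it there until all the dried-out round markers have rolled in, then level it and stand it back squarely in the middle of its pad and slide the lid fully shut again. Lay every fresh highlighter flat in the pen tray that matches its length, the long ones in the longer tray and the short ones in the shorter, side by side lengthwise (before or after the tipping, as you like). Leave the mug and stapler where they are.

Things in the scene. Friction and masses are not known exactly. Their poses are not given: they have to be found in the camera images.
- tray: black plastic tip tray, loose, about 0.16 kg: 120 mm along x, 104 mm along y, walls 30 to 34 mm high, handle above. Origin: centre of its underside, z up. Walls at +y and both x ends; the -y side is the open pouring lip. Floor 4 mm thick, flat in the +y half, rising 10 mm at 12 degrees towards the lip, so round things stay in while level.
- tray_handle (a point): middle of the tray's handle, 85 mm above the tray's origin: a 14 x 14 mm square bar along the tray's x, 108 mm clear between its two posts, open beneath (top at 92 mm). Grip it here from above, closing along the tray's y. Axes as the tray's.
- tray_lip (a point): middle of the tray's pouring lip edge, at y = -50 mm, z = 14 mm from the tray's origin. Tipping = turning the tray about its x axis so that this lip goes down; the markers then roll out over it.
- pad: grey fabric pad, fixed, 140 (x) x 116 (y) x 2 mm: the tray's home. Origin: centre of its underside. At the start the tray stands centred on it, with x and y axes alike.
- bin: grey discard box, fixed: 180 (x) x 160 (y) x 70 mm high, walls and floor 4 mm. Origin: centre of its underside. Its -y side is away from the pad.
- bin_lid (a joint): flat sliding lid on top of the discard box, how far it is open in m: 0 shut (against its stop), 0.165 fully open. It slides to the box's +x in rails, 4 mm thick, top 75.5 mm above the box's origin; stays where left, friction about 1.5 N. Starts shut or slightly ajar.
- lid_knob (a point): the lid's black grip, moving with the lid: an upright block 12 mm thick (x) x 44 mm (y), 30 mm high above the lid; this point is 20 mm above the lid, 10 mm below the block's top; with the lid shut it is at x = -65, y = 0, z = 95.5 mm from the box's origin. Axes as the box's. Can be pinched from above, closing along x.
- row_long: the longer of two low black open pen trays, fixed: outside 136 (x) x 146 (y) x 16 mm high, walls and floor 5 mm thick, so inside 126 (x) x 136 (y), floor 5 mm above the origin (centre of its underside). Up to three long highlighters lie side by side in it along its x; centres at y = -40, 0 and +40 mm leave room for fingers.
- row_short: the shorter of the two low black open pen trays, fixed: outside 101 (x) x 146 (y) x 16 mm high, walls and floor 5 mm thick, so inside 91 (x) x 136 (y), floor 5 mm above the origin (centre of its underside). Up to three short highlighters lie side by side in it along its x, centres at y = -40, 0 and +40 mm.
- mug: white mug on the desk, bystander, 76 mm wide, 90 mm high; origin: centre of its underside
- stapler: black stapler on the desk, bystander, 140 mm long (its y), about 60 mm high; origin: centre of its underside
- marker1: dried-out round marker, white with a black cap, 16 mm in diameter, 100 mm long along its x, 18 g; starts lying in the tip tray along the tray's x, may be absent. Origin: its middle, on its axis.
- marker2: dried-out round marker, white with a black cap, 16 mm in diameter, 100 mm long along its x, 18 g; starts lying in the tip tray along the tray's x, may be absent. Origin: its middle, on its axis.
- marker3: dried-out round marker, white with a black cap, 16 mm in diameter, 100 mm long along its x, 18 g; starts lying in the tip tray along the tray's x, may be absent. Origin: its middle, on its axis.
- long1: long flat-sided highlighter, grey with a black cap at +x, 110 mm long (x), 18 mm wide (y), 16 mm high (z), 25 g, lying on the desk; may be absent. Origin: centre of its volume.
- long2: long flat-sided highlighter, grey with a black cap at +x, 110 mm long (x), 18 mm wide (y), 16 mm high (z), 25 g, lying on the desk; may be absent. Origin: centre of its volume.
- long3: long flat-sided highlighter, grey with a black cap at +x, 110 mm long (x), 18 mm wide (y), 16 mm high (z), 25 g, lying on the desk; may be absent. Origin: centre of its volume.
- short1: short flat-sided highlighter, grey with a black cap at +x, 75 mm long (x), 18 mm wide (y), 16 mm high (z), 25 g, lying on the desk; may be absent. Origin: centre of its volume.
- short2: short flat-sided highlighter, grey with a black cap at +x, 75 mm long (x), 18 mm wide (y), 16 mm high (z), 25 g, lying on the desk; may be absent. Origin: centre of its volume.
- short3: short flat-sided highlighter, grey with a black cap at +x, 75 mm long (x), 18 mm wide (y), 16 mm high (z), 25 g, lying on the desk; may be absent. Origin: centre of its volume.

How it is judged:
By the outcome, as a careful person would: the job done as asked, in the order asked, and still so for the second after the job is handed in, with the robot touching nothing.
Of marker1, marker2, marker3 only 1 to 3 are there at a start; the rules pass over those that are not, and their reading is None.
Of long1, long2, long3, short1, short2, short3 only 4 to 6 are there at a start; the rules pass over those that are not, and their reading is None.
At some moment in a run one of long1, long2, long3, short1, short2, short3 may be knocked a few centimetres aside while the robot is not near it.
It also fails if it takes over 210 s, if anything falls off the work surface, if the arm or the gripper's body presses on something with over 40 N, if the wrist force passes 120 N, or if a joint passes its speed limit or range.

## Working session

There is one attempt and no reset: what is moved stays moved. The work goes in short steps, Python scripts to look and compute and a tool call to move; the robot and the scene stay as the last step left them, time stands still between calls to the robot, and variables do not carry over. Pictures are saved under pics/ and viewed, at most 14 in all, crops included, and the job is handed in when it is done.

Besides the shell and the picture viewer there is one more tool, called after "Emit:" as name([rows], argument=value, ...), one row to a line, values as JSON. send_rows: Moves the arm, as the interface text tells. Shifts and turns lie within -1 to 1; 1 stands for 250 mm of shift or 90 degrees of turn. Its arguments: {"type":"object","properties":{"moves":{"type":"array"},"grip":{"type":"number"}},"required":["moves"]}

```bash
ls; mkdir -p pics
cat > h.py <<'E'
import numpy as np, cv2
from rig import readout, viewer, ticket
def cap(n):
    s=readout.read_state(); im,d=viewer.capture(n); return s,im,d
def cloud(n,s,d):
    c=viewer.camera_info(n); v,u=np.mgrid[:d.shape[0],:d.shape[1]]
    P=np.stack([(u-c['cx'])/c['fx']*d,(v-c['cy'])/c['fy']*d,d],-1)
    if n=='wrist':
        T=np.array(c['tool_from_camera']); R=np.array(s['tcp_rot']); 
        return (P@T[:3,:3].T+T[:3,3])@R.T+np.array(s['position'])
    return (P-np.array(c['t']))@np.array(c['R'])
def save(n,im): cv2.imwrite('pics/'+n+'.png',im[:,:,::-1])
E
python3 - <<'E'
from h import *
for n in ('top','scene'):
    s,im,d=cap(n); save(n+'1',im); np.savez(n+'1.npz',im=im,d=d,P=cloud(n,s,d))
    c=viewer.camera_info(n); print(n,c['fx'],np.round(np.array(c['R']),3).tolist(),c['t'])
print(s); print(viewer.camera_info('wrist'))
E
```

```text
pics
top 374.0780184972793 [[-0.003, -1.0, -0.012], [-0.985, 0.005, -0.174], [0.174, 0.011, -0.985]] [-0.0301125   0.57358647  0.93326502]
scene 426.31892758297977 [[-0.716, 0.698, -0.002], [0.53, 0.542, -0.653], [-0.454, -0.469, -0.758]] [ 0.42248035 -0.23254967  1.5881232 ]
{'time_s': 0.05, 'joint_positions': array([-7.33098547e+01,  3.02759213e+01,  8.21558449e+01, -7.19134535e-04,
        6.76873342e+01, -1.02280679e+01]), 'qvel': array([ 0.03400773, -0.10693241, -0.08056954, -0.00091631,  0.03099535,
       -0.01894265]), 'tau': array([ 2.98390569e-04, -4.41369939e+01, -1.77341902e+01,  6.36246661e-02,
        5.34046814e-02, -5.03575507e-05]), 'position': array([ 0.28275542, -0.5565786 ,  0.22160727]), 'tcp_rot': array([[ 8.91651611e-01,  4.52721808e-01, -6.08113969e-04],
       [ 4.52722075e-01, -8.91649467e-01,  1.98778618e-03],
       [ 3.57689655e-04, -2.04771937e-03, -9.99997839e-01]]), 'force': array([ 0.18987922,  0.49394275, -0.53733473]), 'moment': array([ 0.01444293, -0.0217246 , -0.0357791 ]), 'grasp_force': 0.0, 'opening': 0.9977711229660678}
{'fx': 302.78565974641765, 'fy': 302.78565974641765, 'cx': 256.1270328709523, 'cy': 185.05977890962134, 'tool_from_camera': array([[-7.83693950e-04, -9.65373617e-01, -2.60870016e-01,
         6.93291705e-02],
       [ 9.99998137e-01, -2.96384387e-04, -1.90735152e-03,
         8.53985108e-05],
       [ 1.76398904e-03, -2.60871025e-01,  9.65372051e-01,
        -1.62043552e-01],
       [ 0.00000000e+00,  0.00000000e+00,  0.00000000e+00,
         1.00000000e+00]])}
```

View pics/top1.png

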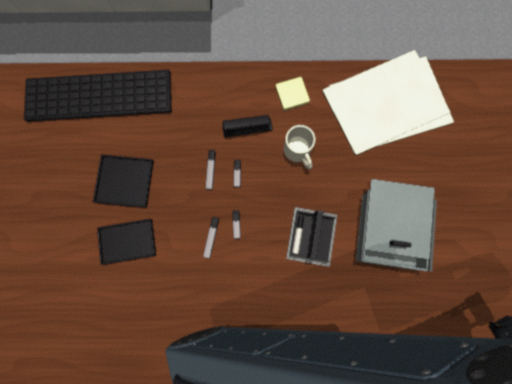

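View pics/scene1.png

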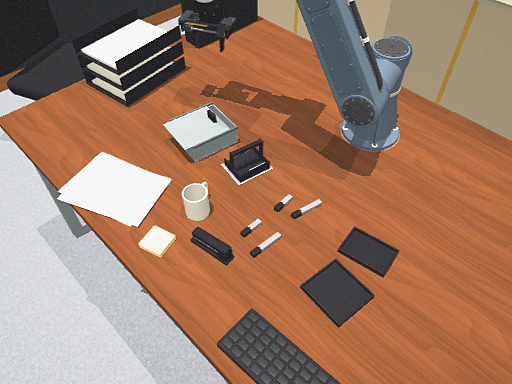

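```bash
cat > m.py <<'E'
from h import *
def objs(P,im,lo=.006,hi=.2,xm=(.25,.85),ym=(-.5,.75),amin=25):
    z=P[...,2]; m=(z>lo)&(z<hi)&(P[...,0]>xm[0])&(P[...,0]<xm[1])&(P[...,1]>ym[0])&(P[...,1]<ym[1])
    n,l,st,c=cv2.connectedComponentsWithStats(m.astype(np.uint8))
    for i in range(1,n):
        if st[i,4]<amin: continue
        k=l==i; Q=P[k]; r=cv2.minAreaRect((Q[:,:2]*1000).astype(np.float32))
        print(np.round(c[i]),st[i,4],'rect',np.round(r[0],1),np.round(r[1],1),round(r[2],1),'z',np.round(np.percentile(Q[:,2],[5,50,95])*1000,1))
E
python3 - <<'E'
from m import *
for n in('top1','scene1'):
    D=np.load(n+'.npz'); print(n); objs(D['P'],D['im'])
E
```

```text
top1
[293. 101.] 316 rect [ 830.8 -143.1] [38.2 82.3] 0.0 z [ 9.4 17.7 20.8]
[376. 118.] 3808 rect [ 764.1 -368.1] [263.7 171.6] 90.0 z [ 7.1 10.  13.1]
[ 92. 107.] 3003 rect [822.5 417.8] [ 68.5 418.8] 2.2 z [11.9 18.  22.7]
[246. 126.] 813 rect [755.3 -10.1] [ 34.5 139.8] 9.5 z [ 9.5 51.4 58.2]
[300. 145.] 763 rect [ 687.7 -160.1] [102.3  74.8] 52.3 z [ 7.2 57.6 90.7]
[210. 169.] 271 rect [636.6  91.7] [ 18.7 110.3] 86.7 z [11.2 15.8 18.9]
[122. 183.] 682 rect [605.8 332. ] [147.5 137. ] 84.1 z [ 6.3 13.2 18.3]
[237. 173.] 173 rect [624.9  16.9] [16.6 74.8] 89.7 z [11.3 16.3 18.7]
[139. 169.] 30 rect [640.6 290.9] [29.3 21.5] 9.4 z [6.2 6.9 8.2]
[122. 180.] 35 rect [610.2 334.5] [19.4 47.5] 76.9 z [6.1 6.8 8.9]
[398. 223.] 5615 rect [ 478.6 -394. ] [175.8 209.4] 81.3 z [32.2 75.6 79. ]
[103. 191.] 32 rect [578.4 384. ] [41.2 15.6] 16.1 z [6.1 7.1 9.9]
[236. 224.] 196 rect [483.9  19.4] [72.7 18.6] 1.9 z [12.2 16.2 19. ]
[313. 236.] 1576 rect [ 453.3 -186.7] [109.  123.9] 79.4 z [ 6.7 17.  95.2]
[211. 237.] 292 rect [450.4  86.6] [ 18.7 109.7] 78.2 z [11.6 16.  19.3]
[125. 241.] 689
[... 451 characters left out ...]
ect [487.1  19.2] [74.7 20.5] 3.4 z [ 7.5 15.4 19.3]
[306. 208.] 204 rect [451.7  87.5] [ 23.6 112. ] 77.4 z [ 8.4 15.3 19.5]
[251. 227.] 152 rect [626.2  18.5] [20.4 74.7] 89.5 z [ 7.6 14.9 19.2]
[163. 235.] 241 rect [ 839.8 -144.3] [40.3 78.3] 15.9 z [11.4 17.3 21. ]
[212. 245.] 759 rect [760.5  -7.9] [ 36.  142.2] 10.1 z [ 9.3 49.2 58.4]
[369. 251.] 598 rect [437.5 312.6] [113.  148.2] 9.5 z [ 6.3 12.  18. ]
[265. 244.] 236 rect [637.8  91.6] [ 21.  110.1] 87.2 z [ 7.6 15.  18.6]
[339. 293.] 943 rect [606.5 332. ] [146.9 138.8] 84.1 z [ 6.2  9.9 17.6]
[331. 278.] 45 rect [586.8 299.9] [45.2 30.1] 34.6 z [6.2 6.9 8.9]
[287. 351.] 2109 rect [825.2 348.9] [ 57.7 280.2] 3.1 z [13.6 18.6 22.8]
```

```bash
cat >> h.py <<'E'
def pose(yaw,tilt=0):
    from scipy.spatial.transform import Rotation as Ro
    # yaw: heading of tool x; tilt about tool-x heading, positive tips lip (-y) down
    return (Ro.from_euler('z',yaw,degrees=True)*Ro.from_euler('x',180+tilt,degrees=True)).as_matrix()
def to(x,y,z,yaw,tilt=0,s=None):
    """mm, TCP; prints the row in tool units from the measured pose"""
    from scipy.spatial.transform import Rotation as Ro
    s=s or readout.read_state(); R=np.array(s['tcp_rot']); p=np.array(s['position'])
    d=R.T@(np.array([x,y,z])/1000-p)/.25; r=Ro.from_matrix(R.T@pose(yaw,tilt)).as_rotvec(degrees=True)/90
    print([round(float(v),4) for v in np.r_[d,r]],'rows>=',int(max(np.linalg.norm(d)*5,np.linalg.norm(r)*90/8.59))+1)
E
python3 - <<'E'
from m import *
for n in('top1','scene1'):
    D=np.load(n+'.npz'); P=D['P']; print(n)
    print('knob');objs(P,0,.085,.13,ym=(-.5,-.3),amin=3)
    print('lid');objs(P,0,.066,.085,ym=(-.55,-.28))
    print('handle');objs(P,0,.075,.13,ym=(-.28,-.1),xm=(.3,.55),amin=3)
    print('pad+tray');objs(P,0,.0,.2,ym=(-.28,-.08),xm=(.3,.55))
to(470,-330,300,81)
E
```

```text
top1
knob
[400. 244.] 112 rect [ 429.1 -384.4] [43.  12.1] 81.3 z [ 91.  104.9 108.1]
lid
[399. 221.] 5053 rect [ 478.6 -394. ] [175.8 209.3] 81.3 z [72.4 75.7 78.7]
[376. 262.] 31 rect [ 384.  -334.2] [44.   3.7] 81.7 z [67.4 70.8 72.7]
handle
[316. 235.] 323 rect [ 451.9 -183. ] [ 19.8 119.5] 78.5 z [86.3 94.  96.8]
pad+tray
[310. 246.] 4833 rect [ 425.2 -180.1] [199.9 247.2] 89.9 z [ 0.2  2.7 92.7]
scene1
knob
[211. 115.] 63 rect [ 429.5 -385.5] [48.4 14.3] 78.8 z [ 87.  100.  108.4]
lid
[197. 127.] 1775 rect [ 478.7 -394.5] [181.7 213.5] 80.3 z [70.3 75.1 79. ]
handle
[246. 148.] 210 rect [ 453.3 -183.9] [ 22.8 120.4] 78.3 z [80.3 91.7 96.4]
pad+tray
[251. 163.] 2011 rect [ 425.1 -180. ] [199.7 249.3] 90.0 z [ 0.3  6.6 91.8]
[249. 191.] 36 rect [524.1 -99.3] [50.9 37.1] 1.3 z [0.1 1.1 4.4]
[1.0783, -0.47, -0.312, -0.001, -0.0007, -0.6009] rows>= 7
```

Run:
```python
from m import *
to(429,-385,260,81.3)
```

```text
[0.8324, -0.3478, -0.1523, -0.001, -0.0007, -0.6043] rows>= 7
```

Emit:
send_rows([
  [0.832,-0.348,-0.152,-0.001,-0.001,-0.604],
  [0.832,-0.348,-0.152,-0.001,-0.001,-0.604],
  [0.832,-0.348,-0.152,-0.001,-0.001,-0.604],
  [0.832,-0.348,-0.152,-0.001,-0.001,-0.604],
  [0.832,-0.348,-0.152,-0.001,-0.001,-0.604],
  [0.832,-0.348,-0.152,-0.001,-0.001,-0.604],
  [0.832,-0.348,-0.152,-0.001,-0.001,-0.604],
  [0.832,-0.348,-0.152,-0.001,-0.001,-0.604],
  [0.832,-0.348,-0.152,-0.001,-0.001,-0.604],
  [0.832,-0.348,-0.152,-0.001,-0.001,-0.604],
  [0.832,-0.348,-0.152,-0.001,-0.001,-0.604],
  [0.832,-0.348,-0.152,-0.001,-0.001,-0.604],
], grip=0.6)

```text
time_s: 1.3
position: [0.4288, -0.3857, 0.2605]
tcp_rot: [[0.152, 0.988, 0.0], [0.988, -0.152, -0.002], [-0.002, 0.001, -1.0]]
force: [0.6, -0.3, 0.9]
opening: 0.599
grasp_force: 0.0
```

Run:
```python
from m import *
s,im,d=cap('wrist'); save('w1',im); P=cloud('wrist',s,d)
print(s['position'],s['joint_positions'])
print('knob');objs(P,0,.085,.13,ym=(-.5,-.3),amin=3)
print('lid');objs(P,0,.066,.085,ym=(-.55,-.28))
print('handle');objs(P,0,.08,.13,ym=(-.28,-.1),xm=(.3,.55),amin=3)
to(429,-385,82,81.3)
```

```text
[ 0.42884621 -0.38571971  0.26047054] [-5.30349549e+01  2.40381682e+01  8.66764337e+01 -5.91441532e-02
  6.91860444e+01 -4.42456067e+01]
knob
[259. 171.] 471 rect [ 429.3 -388. ] [43.4 11.8] 81.6 z [101.8 105.2 106.5]
lid
[291.  92.] 986 rect [ 477.5 -310.8] [  5.4 179.8] 81.2 z [75.7 77.  78.2]
[310. 162.] 20668 rect [ 478.7 -399.6] [166.1 209.7] 81.2 z [73.7 75.3 76.7]
handle
[0.0042, -0.0004, 0.7139, 0.0004, 0.0012, -0.0006] rows>= 4
```

View pics/w1.png

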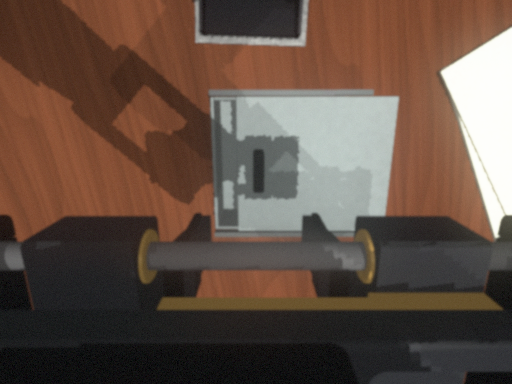

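Emit:
send_rows([
  [0,0,0.2,0,0,0],
  [0,0,0.4,0,0,0],
  [0,0,0.5,0,0,0],
  [0,0,0.6,0,0,0],
  [0,0,0.66,0,0,0],
  [0,0,0.71,0,0,0],
  [0,0,0.71,0,0,0],
  [0,0,0.71,0,0,0],
])

```text
time_s: 2.15
position: [0.4293, -0.3863, 0.0834]
tcp_rot: [[0.152, 0.988, 0.001], [0.988, -0.152, -0.003], [-0.002, 0.001, -1.0]]
force: [0.4, 0.1, 0.9]
opening: 0.599
grasp_force: 0.0
```

Emit:
send_rows([
  [0,0,0,0,0,0],
  [0,0,0,0,0,0],
  [0,0,0,0,0,0],
  [0,0,0,0,0,0],
  [0,0,0,0,0,0],
  [0,0,0,0,0,0],
], grip=0)

```text
time_s: 2.75
position: [0.4295, -0.386, 0.0832]
tcp_rot: [[0.152, 0.988, 0.001], [0.988, -0.152, -0.003], [-0.002, 0.002, -1.0]]
force: [1.9, 1.1, -0.1]
opening: 0.142
grasp_force: 0.8
```

Emit:
send_rows([
  [0,0,0,0,0,0],
  [0,0,0,0,0,0],
  [0,0.05,0,0,0,0],
  [0,0.1,0,0,0,0],
  [0,0.15,0,0,0,0],
  [0,0.21,0,0,0,0],
  [0,0.27,0,0,0,0],
  [0,0.33,0,0,0,0],
  [0,0.39,0,0,0,0],
  [0,0.44,0,0,0,0],
  [0,0.48,0,0,0,0],
  [0,0.51,0,0,0,0],
])

```text
time_s: 3.95
position: [0.5564, -0.4053, 0.0832]
tcp_rot: [[0.151, 0.989, 0.001], [0.989, -0.151, -0.003], [-0.002, 0.001, -1.0]]
force: [-1.9, -0.3, 3.9]
opening: 0.139
grasp_force: 30.0
```

Emit:
send_rows([
  [0,0.015,0,0,0,0],
  [0,0.03,0,0,0,0],
  [0,0.04,0,0,0,0],
  [0,0.05,0,0,0,0],
  [0,0.05,0,0,0,0],
])

```text
time_s: 4.45
position: [0.5654, -0.4067, 0.0832]
tcp_rot: [[0.151, 0.988, -0.004], [0.988, -0.151, -0.0], [-0.001, -0.004, -1.0]]
force: [-6.0, 0.9, 6.8]
opening: 0.136
grasp_force: 30.0
```

Emit:
send_rows([
  [0,0,0,0,0,0],
  [0,0,0,0,0,0],
  [0,0,0,0,0,0],
  [0,0,-0.1,0,0,0],
  [0,0,-0.3,0,0,0],
  [0,0,-0.5,0,0,0],
  [0,0,-0.7,0,0,0],
  [0,0,-0.7,0,0,0],
], grip=0.6)

```text
time_s: 5.25
position: [0.5715, -0.4101, 0.2678]
tcp_rot: [[0.151, 0.988, 0.014], [0.988, -0.151, -0.015], [-0.013, 0.016, -1.0]]
force: [0.2, 0.6, 0.1]
opening: 0.597
grasp_force: 0.0
```

Run:
```python
from m import *
s,im,d=cap('top'); P=cloud('top',s,d)
print('knob');objs(P,0,.085,.13,ym=(-.5,-.3),amin=3)
print('lid');objs(P,0,.066,.085,ym=(-.55,-.28))
to(452,-183,280,-11.2)
```

```text
knob
[405. 189.] 122 rect [ 562.6 -406.2] [44.6 12.4] 79.7 z [ 89.  104.4 108.1]
lid
[402. 168.] 4316 rect [ 584.  -410.3] [175.1 267.9] 80.9 z [72.6 75.7 78.6]
[0.8199, -0.6017, -0.0787, 0.0091, -0.001, 1.0277] rows>= 11
```

Emit:
send_rows([
  [0.82,-0.602,-0.079,0.009,-0.001,0.95],
  [0.82,-0.602,-0.079,0.009,-0.001,0.95],
  [0.82,-0.602,-0.079,0.009,-0.001,0.95],
  [0.82,-0.602,-0.079,0.009,-0.001,0.95],
  [0.82,-0.602,-0.079,0.009,-0.001,0.95],
  [0.82,-0.602,-0.079,0.009,-0.001,0.95],
  [0.82,-0.602,-0.079,0.009,-0.001,0.95],
  [0.82,-0.602,-0.079,0.009,-0.001,0.95],
  [0.82,-0.602,-0.079,0.009,-0.001,0.95],
  [0.82,-0.602,-0.079,0.009,-0.001,0.95],
  [0.82,-0.602,-0.079,0.009,-0.001,0.95],
  [0.82,-0.602,-0.079,0.009,-0.001,0.95],
])

```text
time_s: 6.5
position: [0.4493, -0.1808, 0.2763]
tcp_rot: [[0.997, -0.071, -0.011], [-0.071, -0.997, 0.008], [-0.011, -0.008, -1.0]]
force: [0.5, -0.7, -0.5]
opening: 0.602
grasp_force: 0.0
```

Run:
```python
from m import *
s,im,d=cap('wrist'); save('w2',im); P=cloud('wrist',s,d); np.savez('w2.npz',im=im,P=P)
print(s['position'],s['joint_positions'])
print('handle');objs(P,0,.086,.13,ym=(-.28,-.1),xm=(.3,.6),amin=3)
print('tray');objs(P,0,.008,.13,ym=(-.28,-.1),xm=(.3,.6),amin=30)
to(452.3,-183.3,70,-11.3)
```

```text
[ 0.44927528 -0.18082679  0.27629579] [-3.52042821e+01  1.57623928e+01  9.72884692e+01  5.07410456e-02
  6.77239112e+01  5.88288219e+01]
handle
[262. 158.] 1295 rect [ 451.3 -186.1] [ 19.7 120.4] 79.4 z [92.6 94.  95.3]
tray
[263. 153.] 5323 rect [ 451.4 -185.3] [102.7 120.4] 79.4 z [ 9.5 20.5 94.6]
[0.0213, 0.0149, 0.8257, -0.0043, 0.0072, 0.0802] rows>= 5
```

View pics/w2.png

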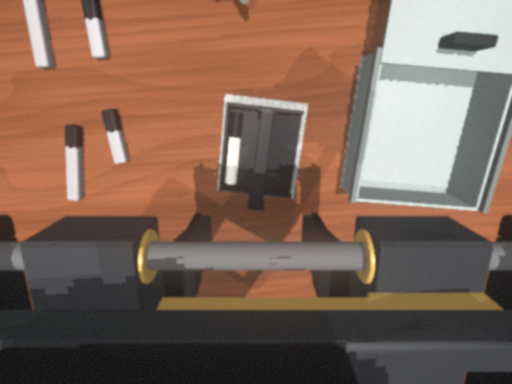

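Run:
```python
from m import *
to(452,-184.7,68,-10.6)
```

```text
[0.0206, 0.0206, 0.8337, -0.0044, 0.0071, 0.0724] rows>= 5
```

Emit:
send_rows([
  [0.021,0.021,0.15,-0.004,0.007,0.072],
  [0.021,0.021,0.3,-0.004,0.007,0.072],
  [0.021,0.021,0.45,-0.004,0.007,0.072],
  [0.021,0.021,0.57,-0.004,0.007,0.072],
  [0.021,0.021,0.68,-0.004,0.007,0.072],
  [0.021,0.021,0.76,-0.004,0.007,0.072],
  [0.021,0.021,0.81,-0.004,0.007,0.072],
  [0.021,0.021,0.834,-0.004,0.007,0.072],
  [0.021,0.021,0.834,-0.004,0.007,0.072],
  [0.021,0.021,0.834,-0.004,0.007,0.072],
], grip=0.6)

```text
time_s: 7.55
position: [0.4531, -0.1857, 0.0692]
tcp_rot: [[0.983, -0.185, 0.002], [-0.185, -0.983, -0.001], [0.002, 0.001, -1.0]]
force: [0.2, -0.4, -0.2]
opening: 0.599
grasp_force: 0.0
```

Run:
```python
from m import *
print(readout.read_state()['position'])
to(452,-184.7,68,-10.6)
```

```text
[ 0.45311876 -0.1856706   0.06916551]
[-0.0051, -0.003, 0.0046, 0.0004, -0.0014, -0.0008] rows>= 1
```

Emit:
send_rows([
  [-0.004,-0.003,0.004,0,-0.001,-0.001],
  [-0.004,-0.003,0.004,0,-0.001,-0.001],
  [-0.004,-0.003,0.004,0,-0.001,-0.001],
  [-0.004,-0.003,0.004,0,-0.001,-0.001],
  [-0.004,-0.003,0.004,0,-0.001,-0.001],
  [-0.004,-0.003,0.004,0,-0.001,-0.001],
  [-0.004,-0.003,0.004,0,-0.001,-0.001],
  [-0.004,-0.003,0.004,0,-0.001,-0.001],
  [-0.004,-0.003,0.004,0,-0.001,-0.001],
  [-0.004,-0.003,0.004,0,-0.001,-0.001],
], grip=0)

```text
time_s: 8.55
position: [0.452, -0.1847, 0.0679]
tcp_rot: [[0.983, -0.184, -0.0], [-0.184, -0.983, -0.001], [-0.0, 0.001, -1.0]]
force: [-0.1, -1.5, 0.5]
opening: 0.157
grasp_force: 30.0
```

Run:
```python
from m import *
s=readout.read_state();print(s['position'],s['opening'],s['grasp_force'],s['force'])
p=s['position']*1000
to(p[0],p[1],240,-10.6)
# over-box target: handle at bin frame (x=-8,y=+28)
a=np.radians(-8.7); c=np.array([464,-392.]); R=np.array([[np.cos(a),-np.sin(a)],[np.sin(a),np.cos(a)]])
h=c+R@[-8,28]; print(h)
```

```text
[ 0.45197605 -0.18465898  0.06786018] 0.15658008555747305 29.997721603140235 [-0.06182831 -1.52161694  0.52491074]
[-0.0, 0.0004, -0.6886, 0.0004, 0.0, -0.0001] rows>= 4
[ 460.32735187 -363.11208461]
```

Emit:
send_rows([
  [0,0,-0.03,0,0,0],
  [0,0,-0.08,0,0,0],
  [0,0,-0.14,0,0,0],
  [0,0,-0.22,0,0,0],
  [0,0,-0.3,0,0,0],
  [0,0,-0.38,0,0,0],
  [0,0,-0.46,0,0,0],
  [0,0,-0.53,0,0,0],
  [0,0,-0.59,0,0,0],
  [0,0,-0.63,0,0,0],
  [0,0,-0.65,0,0,0],
  [0,0,-0.65,0,0,0],
])

```text
time_s: 9.75
position: [0.452, -0.1843, 0.2307]
tcp_rot: [[0.983, -0.184, 0.0], [-0.184, -0.983, -0.001], [0.0, 0.0, -1.0]]
force: [0.2, -0.0, -2.2]
opening: 0.154
grasp_force: 30.0
```

Run:
```python
from m import *
to(460,-363,230,-8.7)
```

```text
[0.163, 0.6965, 0.0032, 0.0003, -0.0003, -0.0212] rows>= 4
```

Measured weight about 2 N, so the tray is held. Carry it smoothly over the box.

Emit:
send_rows([
  [0.005,0.02,0,0,0,0],
  [0.017,0.07,0,0,0,0],
  [0.033,0.14,0,0,0,-0.004],
  [0.052,0.22,0,0,0,-0.006],
  [0.072,0.31,0,0,0,-0.01],
  [0.094,0.4,0,0,0,-0.012],
  [0.115,0.49,0,0,0,-0.015],
  [0.133,0.57,0,0,0,-0.018],
  [0.147,0.63,0,0,0,-0.02],
  [0.157,0.67,0,0,0,-0.021],
  [0.163,0.69,0,0,0,-0.021],
  [0.163,0.697,0,0,0,-0.021],
])

```text
time_s: 10.95
position: [0.4598, -0.3634, 0.2301]
tcp_rot: [[0.988, -0.152, -0.001], [-0.152, -0.988, 0.0], [-0.001, -0.0, -1.0]]
force: [-0.0, -0.4, -1.8]
opening: 0.154
grasp_force: 30.0
```

Run:
```python
from m import *
s=readout.read_state();print(s['position'],s['joint_positions'])
# grasp point fixed while tilting: TCP = G + 19mm*toolz
G=np.array([460,-363,249-20])
for t,dz in ((10,0),(20,-8),(30,-16),(38,-24),(45,-30)):
    z=pose(-8.7,t)[:,2]; T=G+[0,0,dz]+19*z; print(t,z.round(2),end=' '); to(*T,-8.7,t,s=s)
```

```text
[ 0.4598437  -0.36340923  0.23005201] [-4.92295340e+01  2.67329375e+01  8.73189975e+01 -1.29367995e-02
  6.59811457e+01  4.95164539e+01]
10 [ 0.03  0.17 -0.98] [0.0004, -0.0149, 0.0791, 0.111, 0.0003, -0.0005] rows>= 2
20 [ 0.05  0.34 -0.94] [0.0004, -0.0277, 0.1076, 0.2221, 0.0003, -0.0005] rows>= 3
30 [ 0.08  0.49 -0.87] [0.0004, -0.0397, 0.134, 0.3332, 0.0002, -0.0005] rows>= 4
38 [ 0.09  0.61 -0.79] [0.0004, -0.0485, 0.1601, 0.4221, 0.0002, -0.0006] rows>= 5
45 [ 0.11  0.7  -0.71] [0.0004, -0.0554, 0.178, 0.4999, 0.0002, -0.0006] rows>= 6
```

Emit:
send_rows([
  [0,-0.005,0.03,0.04,0,0],
  [0,-0.01,0.06,0.08,0,0],
  [0,-0.015,0.08,0.111,0,0],
  [0,-0.02,0.09,0.15,0,0],
  [0,-0.024,0.1,0.19,0,0],
  [0,-0.029,0.11,0.23,0,0],
  [0,-0.033,0.12,0.28,0,0],
  [0,-0.04,0.134,0.333,0,0],
  [0,-0.044,0.145,0.38,0,0],
  [0,-0.048,0.16,0.422,0,0],
  [0,-0.052,0.17,0.46,0,0],
  [0,-0.055,0.178,0.5,0,0],
])

```text
time_s: 12.15
position: [0.4622, -0.3493, 0.1858]
tcp_rot: [[0.989, -0.107, 0.107], [-0.151, -0.698, 0.7], [-0.0, -0.708, -0.706]]
force: [0.2, -0.5, -2.3]
opening: 0.155
grasp_force: 30.0
```

Run:
```python
from m import *
s=readout.read_state();print(s['position'],s['joint_positions'],np.degrees(np.arccos(-s['tcp_rot'][2,2])))
```

```text
[ 0.46224985 -0.3492568   0.18582666] [-61.66693799  44.659062    74.56440722  25.51422266  98.52926527
  32.08558461] 45.04976307312547
```

Emit:
send_rows([
  [0,0,0,0,0,0],
  [0,0,0,0,0,0],
  [0,0,0,0,0,0],
  [0,0,0,0,0,0],
  [0,0,0,0,0,0],
  [0,0,0,0,0,0],
  [0,0,0,0,0,0],
  [0,0,0,0,0,0],
  [0,0,0,0,0,0],
  [0,0,0,0,0,0],
  [0,0,0,0,0,0],
  [0,0,0,0,0,0],
])

```text
time_s: 13.35
position: [0.462, -0.3496, 0.1858]
tcp_rot: [[0.988, -0.107, 0.107], [-0.152, -0.699, 0.699], [-0.0, -0.707, -0.707]]
force: [0.4, 0.1, -1.9]
opening: 0.151
grasp_force: 30.0
```

Run:
```python
from m import *
s,im,d=cap('wrist');print(s['position'],np.degrees(np.arccos(-s['tcp_rot'][2,2])),s['force'])
s2,i2,d2=cap('scene'); s3,i3,d3=cap('top')
b=cv2.resize(i2[60:220,130:330],(400,320),interpolation=2); t=cv2.resize(i3[150:310,280:480],(400,320),interpolation=2)
w=cv2.resize(im,(427,320)); c=np.zeros((320*2-40,800,3),np.uint8); c[:280,:400]=b[:280];c[:280,400:]=t[:280];c[280:,:427]=w;save('tip1',c)
```

```text
[ 0.46198979 -0.34960731  0.1858116 ] 44.98568750205994 [ 0.38056702  0.13296509 -1.93725759]
```

View pics/tip1.png

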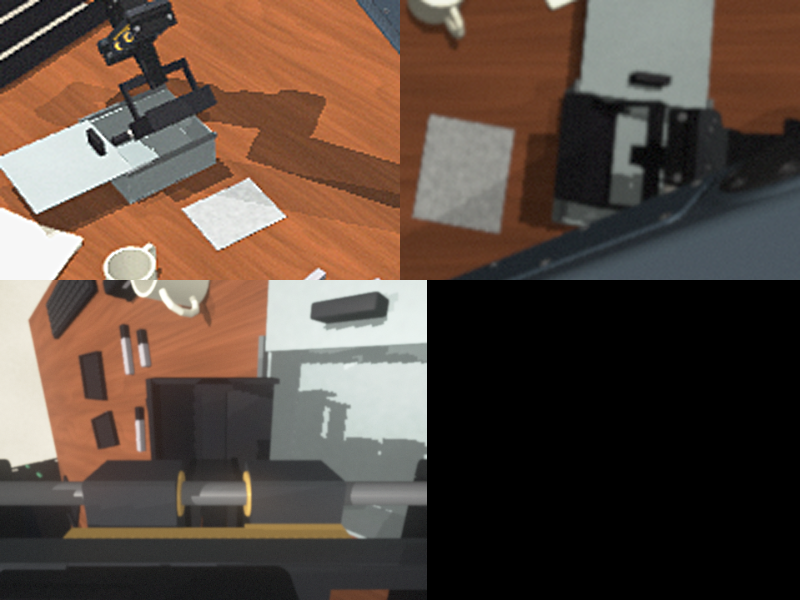

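Run:
```python
from m import *
for n in('top','scene'):
    s,im,d=cap(n);P=cloud(n,s,d); a=im.astype(int)
    m=(abs(a[...,0]-a[...,2])<30)&(a.sum(-1)>240)&(P[...,0]>.33)&(P[...,0]<.58)&(P[...,1]>-.28)&(P[...,1]<-.09)&(P[...,2]<.012)
    k,l,st,c=cv2.connectedComponentsWithStats(m.astype(np.uint8)); i=1+st[1:,4].argmax(); Q=P[l==i]
    r=cv2.minAreaRect((Q[:,:2]*1000).astype(np.float32)); print(n,st[i,4],r,np.median(Q,0))
s=readout.read_state()
G=np.array([460,-363,249-20])
for t,dz in ((20,-8),(0,0)):
    z=pose(-8.7,t)[:,2]; T=G+[0,0,dz]+19*z; to(*T,-8.7,t,s=s)
```

```text
top 2288 ((452.7527770996094, -184.6949920654297), (118.22329711914062, 142.1838836669922), 79.13401794433594) [ 0.45058922 -0.18437969  0.00222458]
scene 975 ((450.7091064453125, -184.60189819335938), (120.55011749267578, 142.62596130371094), 79.63177490234375) [ 0.45435289 -0.18214959  0.00180889]
[0.0002, -0.0291, -0.0688, -0.2776, -0.0, -0.0003] rows>= 3
[0.0002, -0.0301, -0.1066, -0.4998, 0.0, -0.0003] rows>= 6
```

Emit:
send_rows([
  [0,-0.008,-0.02,-0.07,0,0],
  [0,-0.016,-0.04,-0.14,0,0],
  [0,-0.024,-0.055,-0.21,0,0],
  [0,-0.029,-0.069,-0.278,0,0],
  [0,-0.03,-0.08,-0.35,0,0],
  [0,-0.03,-0.09,-0.42,0,0],
  [0,-0.03,-0.1,-0.46,0,0],
  [0,-0.03,-0.107,-0.5,0,0],
  [0,-0.03,-0.107,-0.5,0,0],
  [0,-0.03,-0.107,-0.5,0,0],
])

```text
time_s: 14.6
position: [0.4599, -0.3625, 0.2101]
tcp_rot: [[0.988, -0.151, -0.0], [-0.151, -0.988, 0.001], [-0.001, -0.001, -1.0]]
force: [-0.0, 0.2, -1.3]
opening: 0.154
grasp_force: 30.0
```

Run:
```python
from m import *
s=readout.read_state();print(s['position'],s['tcp_rot'][:,2])
to(452,-184.7,230,-10.6)
```

```text
[ 0.45991967 -0.36249094  0.21013963] [-3.23960909e-04  1.49922431e-03 -9.99998824e-01]
[-0.1389, -0.6983, -0.0784, -0.0009, 0.0004, 0.0211] rows>= 4
```

Emit:
send_rows([
  [0,-0.02,-0.02,0,0,0],
  [-0.01,-0.08,-0.04,0,0,0],
  [-0.03,-0.16,-0.06,0,0,0.004],
  [-0.05,-0.25,-0.078,0,0,0.008],
  [-0.07,-0.35,-0.078,0,0,0.012],
  [-0.09,-0.45,-0.078,0,0,0.016],
  [-0.11,-0.54,-0.078,0,0,0.019],
  [-0.125,-0.62,-0.078,0,0,0.021],
  [-0.135,-0.67,-0.078,-0.001,0,0.021],
  [-0.139,-0.695,-0.078,-0.001,0,0.021],
  [-0.139,-0.698,-0.078,-0.001,0,0.021],
  [-0.139,-0.698,-0.078,-0.001,0,0.021],
])

```text
time_s: 15.8
position: [0.4524, -0.1858, 0.2297]
tcp_rot: [[0.983, -0.184, 0.0], [-0.184, -0.983, -0.003], [0.001, 0.003, -1.0]]
force: [0.2, -0.5, -0.9]
opening: 0.158
grasp_force: 30.0
```

Run:
```python
from m import *
s,im,d=cap('wrist');P=cloud('wrist',s,d);a=im.astype(int)
print(s['position']); to(452,-184.7,72,-10.6)
c=np.zeros((384,1024,3),np.uint8); s2,i2,d2=cap('top'); c[:,:512]=im; c[:,512:]=cv2.resize(i2[120:312,256:512],(512,384)); save('w3',cv2.resize(c,(800,300)))
```

```text
[ 0.45238895 -0.18579561  0.22973877]
[-0.003, -0.0067, 0.6306, 0.0016, -0.0003, -0.0004] rows>= 4
```

View pics/w3.png

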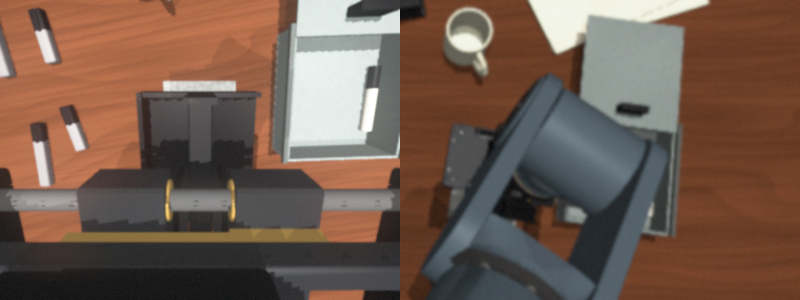

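Emit:
send_rows([
  [-0.003,-0.006,0.1,0.001,0,0],
  [-0.003,-0.006,0.22,0.001,0,0],
  [-0.003,-0.006,0.34,0.001,0,0],
  [-0.003,-0.006,0.44,0.001,0,0],
  [-0.003,-0.006,0.52,0.001,0,0],
  [-0.003,-0.006,0.58,0.001,0,0],
  [-0.003,-0.006,0.61,0.001,0,0],
  [-0.003,-0.006,0.63,0.001,0,0],
  [-0.003,-0.006,0.63,0.001,0,0],
  [-0.003,-0.006,0.63,0.001,0,0],
  [-0.003,-0.006,0.63,0.001,0,0],
])

```text
time_s: 17.0
position: [0.452, -0.1844, 0.0727]
tcp_rot: [[0.983, -0.184, 0.001], [-0.184, -0.983, -0.001], [0.001, 0.001, -1.0]]
force: [-0.2, -0.9, -1.3]
opening: 0.153
grasp_force: 30.0
```

Run:
```python
from m import *
s=readout.read_state();print(s['position'],s['force']); to(452,-184.7,68,-10.6)
```

```text
[ 0.4520141  -0.1843601   0.07272978] [-0.19476338 -0.90042115 -1.27872114]
[0.0002, 0.0013, 0.0189, 0.0007, -0.0009, -0.0002] rows>= 1
```

Emit:
send_rows([
  [0,0.001,0.004,0.001,-0.001,0],
  [0,0.001,0.008,0.001,-0.001,0],
  [0,0.001,0.012,0.001,-0.001,0],
  [0,0.001,0.016,0.001,-0.001,0],
  [0,0.001,0.019,0.001,-0.001,0],
  [0,0.001,0.019,0.001,-0.001,0],
  [0,0.001,0.019,0.001,-0.001,0],
])

```text
time_s: 17.7
position: [0.4514, -0.1843, 0.0677]
tcp_rot: [[0.983, -0.184, -0.001], [-0.184, -0.983, 0.001], [-0.002, -0.001, -1.0]]
force: [-0.8, -0.9, 5.7]
opening: 0.154
grasp_force: 30.0
```

Emit:
send_rows([
  [0,0,0,0,0,0],
  [0,0,0,0,0,0],
  [0,0,0,0,0,0],
  [0,0,0,0,0,0],
  [0,0,0,0,0,0],
  [0,0,0,0,0,0],
  [0,0,-0.05,0,0,0],
  [0,0,-0.15,0,0,0],
  [0,0,-0.3,0,0,0],
  [0,0,-0.5,0,0,0],
  [0,0,-0.7,0,0,0],
  [0,0,-0.8,0,0,0],
], grip=0.5)

```text
time_s: 18.9
position: [0.4533, -0.1855, 0.2716]
tcp_rot: [[0.983, -0.184, 0.005], [-0.184, -0.983, -0.003], [0.005, 0.002, -1.0]]
force: [0.6, 0.2, -1.0]
opening: 0.499
grasp_force: 0.0
```

Run:
```python
from m import *
s,im,d=cap('wrist'); P=cloud('wrist',s,d)
print('tray');objs(P,0,.008,.13,ym=(-.28,-.1),xm=(.3,.6),amin=30)
a=im.astype(int)
m=((a.sum(-1)>330)&(abs(a[...,0]-a[...,2])<30)|(P[...,2]>.008))&(P[...,0]>.36)&(P[...,0]<.55)&(P[...,1]>-.28)&(P[...,1]<-.09)&(P[...,2]<.13)
to(562.6,-406,260,81.3)
save('w4',im)
```

```text
tray
[262. 162.] 4634 rect [ 450.9 -184.5] [102.7 120.5] 79.4 z [ 9.1 16.9 94.8]
[0.5849, 0.7839, 0.066, 0.0071, -0.0029, -1.021] rows>= 11
```

View pics/w4.png

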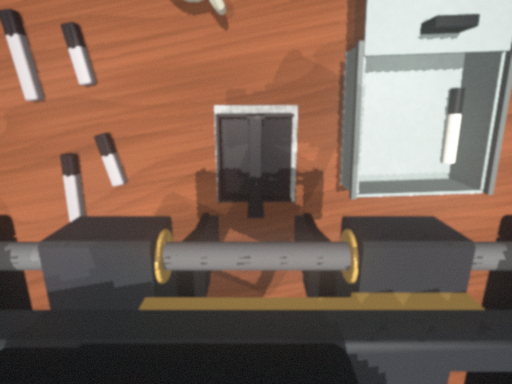

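Emit:
send_rows([
  [0.585,0.784,0.066,0.007,-0.003,-0.98],
  [0.585,0.784,0.066,0.007,-0.003,-0.98],
  [0.585,0.784,0.066,0.007,-0.003,-0.98],
  [0.585,0.784,0.066,0.007,-0.003,-0.98],
  [0.585,0.784,0.066,0.007,-0.003,-0.98],
  [0.585,0.784,0.066,0.007,-0.003,-0.98],
  [0.585,0.784,0.066,0.007,-0.003,-0.98],
  [0.585,0.784,0.066,0.007,-0.003,-0.98],
  [0.585,0.784,0.066,0.007,-0.003,-0.98],
  [0.585,0.784,0.066,0.007,-0.003,-0.98],
  [0.585,0.784,0.066,0.007,-0.003,-0.98],
  [0.585,0.784,0.066,0.007,-0.003,-0.98],
], grip=0.6)

```text
time_s: 20.15
position: [0.5591, -0.4038, 0.2494]
tcp_rot: [[0.215, 0.977, -0.012], [0.977, -0.215, 0.009], [0.006, -0.013, -1.0]]
force: [0.8, 1.0, 0.7]
opening: 0.599
grasp_force: 0.0
```

Run:
```python
from m import *
s,im,d=cap('wrist'); P=cloud('wrist',s,d)
print(s['position']);objs(P,0,.085,.13,xm=(.5,.65),ym=(-.5,-.3),amin=3)
to(564,-406.5,83,81.3)
```

```text
[ 0.55906215 -0.40377159  0.24936851]
[265. 176.] 495 rect [ 563.4 -408.9] [44.2 12. ] 81.3 z [101.  105.1 106.5]
[-0.01, 0.0301, 0.6657, -0.0081, -0.0039, -0.0419] rows>= 4
```

Emit:
send_rows([
  [-0.01,0.03,0.15,-0.008,-0.004,-0.042],
  [-0.01,0.03,0.3,-0.008,-0.004,-0.042],
  [-0.01,0.03,0.42,-0.008,-0.004,-0.042],
  [-0.01,0.03,0.53,-0.008,-0.004,-0.042],
  [-0.01,0.03,0.61,-0.008,-0.004,-0.042],
  [-0.01,0.03,0.65,-0.008,-0.004,-0.042],
  [-0.01,0.03,0.664,-0.008,-0.004,-0.042],
  [-0.01,0.03,0.664,-0.008,-0.004,-0.042],
])

```text
time_s: 21.0
position: [0.5646, -0.4071, 0.0843]
tcp_rot: [[0.15, 0.989, 0.001], [0.989, -0.15, -0.001], [-0.001, 0.001, -1.0]]
force: [0.3, 0.1, -0.2]
opening: 0.599
grasp_force: 0.0
```

Emit:
send_rows([
  [0,0,0,0,0,0],
  [0,0,0,0,0,0],
  [0,0,0,0,0,0],
  [0,0,0,0,0,0],
  [0,0,0,0,0,0],
  [0,0,0,0,0,0],
  [0,0,0,0,0,0],
  [0,0,0,0,0,0],
], grip=0)

```text
time_s: 21.8
position: [0.5646, -0.407, 0.0843]
tcp_rot: [[0.15, 0.989, 0.001], [0.989, -0.15, -0.001], [-0.001, 0.001, -1.0]]
force: [0.1, 0.7, 1.5]
opening: 0.137
grasp_force: 30.0
```

Emit:
send_rows([
  [0,-0.04,0,0,0,0],
  [0,-0.09,0,0,0,0],
  [0,-0.15,0,0,0,0],
  [0,-0.22,0,0,0,0],
  [0,-0.29,0,0,0,0],
  [0,-0.36,0,0,0,0],
  [0,-0.43,0,0,0,0],
  [0,-0.5,0,0,0,0],
  [0,-0.56,0,0,0,0],
  [0,-0.6,0,0,0,0],
  [0,-0.63,0,0,0,0],
  [0,-0.645,0,0,0,0],
])

```text
time_s: 23.0
position: [0.4045, -0.3826, 0.0843]
tcp_rot: [[0.151, 0.989, 0.001], [0.989, -0.151, -0.001], [-0.001, 0.001, -1.0]]
force: [1.8, 1.0, 2.1]
opening: 0.135
grasp_force: 30.0
```

Emit:
send_rows([
  [0,-0.01,0,0,0,0],
  [0,-0.02,0,0,0,0],
  [0,-0.028,0,0,0,0],
  [0,-0.036,0,0,0,0],
  [0,-0.036,0,0,0,0],
])

```text
time_s: 23.5
position: [0.402, -0.3823, 0.0843]
tcp_rot: [[0.153, 0.988, 0.012], [0.988, -0.153, -0.005], [-0.003, 0.012, -1.0]]
force: [18.3, 4.0, -4.2]
opening: 0.14
grasp_force: 30.1
```

Emit:
send_rows([
  [0,0.01,0,0,0,0],
  [0,0.018,0,0,0,0],
  [0,0.018,0,0,0,0],
])

```text
time_s: 23.8
position: [0.4021, -0.3823, 0.0843]
tcp_rot: [[0.15, 0.989, 0.003], [0.989, -0.15, -0.002], [-0.002, 0.003, -1.0]]
force: [5.6, 1.8, 1.6]
opening: 0.136
grasp_force: 30.0
```

Emit:
send_rows([
  [0,0,0,0,0,0],
  [0,0,0,0,0,0],
  [0,0,0,0,0,0],
  [0,0,0,0,0,0],
  [0,0,0,0,0,0],
  [0,0,-0.15,0,0,0],
  [0,0,-0.3,0,0,0],
  [0,0,-0.5,0,0,0],
  [0,0,-0.7,0,0,0],
  [0,0,-0.7,0,0,0],
], grip=0.5)

```text
time_s: 24.8
position: [0.4031, -0.3857, 0.2665]
tcp_rot: [[0.15, 0.989, 0.01], [0.989, -0.15, -0.014], [-0.013, 0.012, -1.0]]
force: [0.9, -0.2, -0.1]
opening: 0.504
grasp_force: 0.0
```

Run:
```python
from m import *
s,im,d=cap('wrist'); P=cloud('wrist',s,d)
print(s['position']);objs(P,0,.085,.13,xm=(.35,.65),ym=(-.5,-.3),amin=3)
s,im,d=cap('top'); P=cloud('top',s,d); save('top2',im)
objs(P,0,.085,.13,xm=(.35,.65),ym=(-.45,-.3),amin=30)
objs(P,0,.006,.03,xm=(.35,.7),ym=(-.02,.15),amin=30)
s,im,d=cap('scene'); P=cloud('scene',s,d)
objs(P,0,.006,.03,xm=(.35,.7),ym=(-.02,.15),amin=30)
to(560,50,330,0)
```

```text
[ 0.4030633  -0.38569223  0.26649714]
[253. 165.] 450 rect [ 399.9 -383.6] [43.7 11.1] 81.2 z [102.2 105.2 106.5]
[399. 256.] 111 rect [ 400.1 -380.5] [43.5 12.1] 81.6 z [ 90.5 105.2 108.1]
[210. 169.] 270 rect [636.2  91.7] [ 18.2 110. ] 86.4 z [11.2 15.7 18.6]
[237. 173.] 173 rect [624.5  16.6] [75.4 16.8] 0.3 z [12.6 16.1 19. ]
[236. 224.] 196 rect [484.1  20.1] [72.8 19.6] 0.4 z [12.1 15.7 19.2]
[211. 237.] 295 rect [450.9  88.2] [ 21.6 109.8] 77.7 z [11.1 15.9 19.2]
[283. 202.] 130 rect [486.2  19.9] [74.7 20.5] 0.7 z [ 8.1 15.1 18.4]
[306. 208.] 206 rect [451.9  87.2] [ 21.6 110.4] 78.0 z [ 8.2 15.6 19.3]
[251. 227.] 150 rect [625.9  18. ] [76.9 19.5] 0.5 z [ 8.  15.3 19.2]
[265. 244.] 239 rect [638.3  91.9] [ 20.4 111. ] 87.9 z [ 8.2 15.3 18.9]
[1.8018, 0.3741, -0.2858, 0.0002, 0.0001, 0.904] rows>= 10
```

Emit:
send_rows([
  [0.98,0.2,-0.1,0,0,0.5],
  [0.98,0.2,-0.1,0,0,0.5],
  [0.98,0.2,-0.1,0,0,0.5],
  [0.98,0.2,-0.1,0,0,0.5],
  [0.98,0.2,-0.1,0,0,0.5],
  [0.98,0.2,-0.1,0,0,0.5],
  [0.98,0.2,-0.1,0,0,0.5],
  [0.98,0.2,-0.1,0,0,0.5],
  [0.98,0.2,-0.1,0,0,0.5],
])

```text
time_s: 25.85
position: [0.4859, -0.148, 0.2827]
tcp_rot: [[0.805, 0.593, -0.002], [0.593, -0.805, -0.0], [-0.002, -0.001, -1.0]]
force: [0.0, -0.4, -1.1]
opening: 0.504
grasp_force: 0.0
```

Run:
```python
from m import *
to(451.3,87.5,230,-12)
```

```text
[0.4474, -0.8402, 0.2106, -0.0, 0.0012, 0.5373] rows>= 6
```

Emit:
send_rows([
  [0.447,-0.84,0.211,0,0.001,0.537],
  [0.447,-0.84,0.211,0,0.001,0.537],
  [0.447,-0.84,0.211,0,0.001,0.537],
  [0.447,-0.84,0.211,0,0.001,0.537],
  [0.447,-0.84,0.211,0,0.001,0.537],
  [0.447,-0.84,0.211,0,0.001,0.537],
  [0.447,-0.84,0.211,0,0.001,0.537],
  [0.447,-0.84,0.211,0,0.001,0.537],
  [0.447,-0.84,0.211,0,0.001,0.537],
  [0.447,-0.84,0.211,0,0.001,0.537],
])

```text
time_s: 26.85
position: [0.4528, 0.0868, 0.2311]
tcp_rot: [[0.978, -0.208, 0.003], [-0.208, -0.978, -0.001], [0.003, 0.0, -1.0]]
force: [0.5, -0.1, -0.3]
opening: 0.5
grasp_force: 0.0
```

Run:
```python
from m import *
s,im,d=cap('wrist'); P=cloud('wrist',s,d); print(s['position'],s['joint_positions'].round())
objs(P,0,.009,.03,xm=(.35,.7),ym=(-.02,.4),amin=100)
to(451.3,87.5,4,-12)
```

```text
[0.45282652 0.0867915  0.23106722] [ -3.  17. 104.  -0.  59.  99.]
[222.  27.] 900 rect [610.3  91.6] [18.  58.8] 86.6 z [13.4 15.6 17.2]
[288.  17.] 586 rect [606.2  16.5] [18.2 38. ] 89.4 z [12.6 15.6 16.9]
[62. 70.] 1678 rect [604.7 320.8] [128. 136.] 84.1 z [10.3 15.5 17.2]
[305. 123.] 930 rect [484.4  17.7] [75.1 18.7] 2.6 z [13.5 15.9 17.5]
[257. 160.] 1215 rect [450.2  85.2] [ 17.5 109.4] 78.4 z [14.1 16.  17.6]
[ 85. 188.] 1191 rect [441.8 313.2] [ 96.3 147.2] 9.2 z [10.1 15.6 17.4]
[-0.0086, -0.0012, 0.9082, 0.0002, -0.0019, -0.0003] rows>= 5
```

Emit:
send_rows([
  [-0.007,0.001,0.15,0,-0.002,0],
  [-0.007,0.001,0.33,0,-0.002,0],
  [-0.007,0.001,0.5,0,-0.002,0],
  [-0.007,0.001,0.63,0,-0.002,0],
  [-0.007,0.001,0.74,0,-0.002,0],
  [-0.007,0.001,0.82,0,-0.002,0],
  [-0.007,0.001,0.87,0,-0.002,0],
  [-0.007,0.001,0.9,0,-0.002,0],
  [-0.007,0.001,0.905,0,-0.002,0],
  [-0.007,0.001,0.905,0,-0.002,0],
])

```text
time_s: 27.9
position: [0.4513, 0.0879, 0.0048]
tcp_rot: [[0.978, -0.208, -0.0], [-0.208, -0.978, -0.0], [-0.0, 0.0, -1.0]]
force: [0.4, -0.2, 0.6]
opening: 0.504
grasp_force: 0.0
```

Emit:
send_rows([
  [0,0,0,0,0,0],
  [0,0,0,0,0,0],
  [0,0,0,0,0,0],
  [0,0,0,0,0,0],
  [0,0,0,0,0,0],
  [0,0,0,0,0,0],
  [0,0,0,0,0,0],
], grip=0)

```text
time_s: 28.6
position: [0.451, 0.0881, 0.0049]
tcp_rot: [[0.978, -0.207, -0.0], [-0.207, -0.978, -0.0], [-0.0, 0.0, -1.0]]
force: [0.1, -1.1, 6.1]
opening: 0.202
grasp_force: 30.0
```

Run:
```python
from m import *
s=readout.read_state();p=s['position']*1000; print(p)
to(608.9,359.9,p[2]+110,-5.9)
```

```text
[450.99183195  88.14551378   4.92138943]
[0.3924, -1.1943, -0.4403, 0.0001, 0.0002, -0.0674] rows>= 7
```

Emit:
send_rows([
  [0,0,-0.1,0,0,0],
  [0,0,-0.25,0,0,0],
  [0,0,-0.4,0,0,0],
  [0.05,-0.1,-0.44,0,0,-0.01],
  [0.1,-0.25,-0.44,0,0,-0.02],
  [0.15,-0.4,-0.44,0,0,-0.03],
  [0.2,-0.55,-0.44,0,0,-0.04],
  [0.25,-0.7,-0.44,0,0,-0.05],
  [0.3,-0.8,-0.44,0,0,-0.06],
  [0.32,-0.88,-0.44,0,0,-0.067],
  [0.33,-0.92,-0.44,0,0,-0.067],
  [0.33,-0.92,-0.44,0,0,-0.067],
])

```text
time_s: 29.8
position: [0.5791, 0.2969, 0.1138]
tcp_rot: [[0.995, -0.102, -0.001], [-0.102, -0.995, -0.0], [-0.001, 0.0, -1.0]]
force: [-0.1, -0.3, -0.6]
opening: 0.2
grasp_force: 30.0
```

Run:
```python
from m import *
s,im,d=cap('wrist'); P=cloud('wrist',s,d); print(s['position'],s['opening'])
objs(P,0,.009,.03,xm=(.35,.75),ym=(-.02,.45),amin=100)
to(608.9,359.9,110,-5.9); to(608.9,359.9,10.5,-5.9)
```

```text
[0.57913343 0.29687678 0.11384811] 0.19974420887193228
[494.  90.] 3359 rect [636.8  90.4] [ 19.7 110. ] 86.9 z [10.5 15.4 17.1]
[208. 123.] 3258 rect [606.8 330.9] [146.6 133.5] 84.0 z [11.1 15.5 16.9]
[0.0948, -0.2675, 0.0147, 0.0008, 0.0016, -0.0] rows>= 2
[0.0958, -0.268, 0.4127, 0.0008, 0.0016, -0.0] rows>= 3
```

Emit:
send_rows([
  [0.05,-0.13,0,0,0.001,0],
  [0.09,-0.25,0,0,0.001,0],
  [0.096,-0.268,0.05,0,0.001,0],
  [0.096,-0.268,0.15,0,0.001,0],
  [0.096,-0.268,0.25,0,0.001,0],
  [0.096,-0.268,0.32,0,0.001,0],
  [0.096,-0.268,0.37,0,0.001,0],
  [0.096,-0.268,0.4,0,0.001,0],
  [0.096,-0.268,0.41,0,0.001,0],
  [0.096,-0.268,0.415,0,0.001,0],
  [0.096,-0.268,0.415,0,0.001,0],
])

```text
time_s: 30.95
position: [0.6107, 0.3604, 0.0115]
tcp_rot: [[0.995, -0.103, 0.002], [-0.103, -0.995, 0.0], [0.002, -0.001, -1.0]]
force: [0.1, -0.4, -0.4]
opening: 0.202
grasp_force: 30.0
```

Emit:
send_rows([
  [0,0,0,0,0,0],
  [0,0,0,0,0,0],
  [0,0,0,0,0,0],
  [0,0,0,0,0,0],
  [0,0,-0.05,0,0,0],
  [0,0,-0.15,0,0,0],
  [0,0,-0.3,0,0,0],
  [0,0,-0.45,0,0,0],
  [0,0,-0.6,0,0,0],
  [0,0,-0.6,0,0,0],
], grip=0.35)

```text
time_s: 31.95
position: [0.6142, 0.3621, 0.1691]
tcp_rot: [[0.995, -0.103, 0.014], [-0.103, -0.995, 0.005], [0.014, -0.007, -1.0]]
force: [0.9, 0.0, 0.2]
opening: 0.351
grasp_force: 0.0
```

Run:
```python
from m import *
for n in('wrist','top'):
    s,im,d=cap(n); P=cloud(n,s,d); print(n,s['position'],s['force'])
    objs(P,0,.009,.03,xm=(.35,.75),ym=(-.02,.45),amin=100)
to(637,91.2,160,-3.2)
```

```text
wrist [0.61420604 0.36211113 0.16911681] [0.93306209 0.04590158 0.21665803]
[507. 147.] 638 rect [624.   99.9] [87.  10.6] 3.1 z [ 9.6 13.8 16.5]
[291. 146.] 1867 rect [616.7 329.8] [145.9 113.9] 84.2 z [11.  15.6 17. ]
[259. 173.] 1729 rect [610.3 359.5] [ 17.8 109.5] 83.8 z [19.1 21.  22.4]
[257. 233.] 301 rect [544.6 369.4] [58.1  4.8] 83.3 z [ 9.4 15.3 17. ]
[264. 284.] 340 rect [477.3 364.7] [15.3 56.2] 15.6 z [ 9.7 15.2 16.9]
top [0.6123587  0.36129893 0.16584351] [-0.55039932 -0.26136926 -0.05765159]
[237. 133.] 106 rect [740.7  18.4] [15.3 76.5] 6.2 z [ 9.7 12.7 25.3]
[210. 169.] 263 rect [636.2  91.7] [ 19.1 109.8] 86.5 z [11.3 16.  19.2]
[126. 184.] 369 rect [606.2 332.7] [147.9 136.9] 84.0 z [10.2 15.1 18.7]
[112. 179.] 300 rect [610.9 363.1] [ 24.5 110.9] 84.2 z [11.7 20.4 23.7]
[237. 173.] 170 rect [625.3  16.6] [74.5 16.8] 0.4 z [12.4 16.1 19.3]
[236. 224.] 194 rect [484.2  19.1] [73.4 18.4] 3.3 z [12.6 16.  18.7]
[125. 242.] 398 rect [439.8 314.6] [100.8 147.2] 9.3 z [10.  15.4 19. ]
[0.2163, 1.0608, 0.0115, -0.0009, -0.0024, -0.0303] rows>= 6
```

Long pen lies in the tray with top at z = 21 mm (5 + 16, flat). Next, the other long one.

Emit:
send_rows([
  [0.2,1,0,0,0,-0.03],
  [0.2,1,0,0,0,-0.03],
  [0.2,1,0,0,0,-0.03],
  [0.2,1,0,0,0,-0.03],
  [0.2,1,0,0,0,-0.03],
  [0.2,1,0,0,0,-0.03],
  [0.2,1,0,0,0,-0.03],
  [0.2,1,0,0,0,-0.03],
  [0.2,1,0,0,0,-0.03],
], grip=0.5)

```text
time_s: 32.95
position: [0.6331, 0.1082, 0.1602]
tcp_rot: [[0.999, -0.054, -0.001], [-0.054, -0.999, 0.0], [-0.001, -0.0, -1.0]]
force: [0.1, 0.8, 0.3]
opening: 0.497
grasp_force: 0.0
```

Run:
```python
from m import *
s,im,d=cap('wrist'); P=cloud('wrist',s,d); print(s['position'])
objs(P,0,.009,.03,xm=(.35,.75),ym=(-.02,.2),amin=100)
to(637,91,4,-3.3)
```

```text
[0.63310267 0.10822727 0.16015954]
[337.  59.] 530 rect [744.5  18.6] [20.6 76.1] 7.8 z [ 9.7 11.6 26.2]
[273. 165.] 1805 rect [636.7  89.9] [ 18.3 108.9] 86.5 z [14.  16.  17.5]
[343. 173.] 1277 rect [625.4  16.4] [74.7 19. ] 0.1 z [12.6 15.8 17.5]
[0.0189, 0.0683, 0.6255, -0.0001, 0.0002, 0.0023] rows>= 4
```

Emit:
send_rows([
  [0.019,0.068,0.08,0,0,0.002],
  [0.019,0.068,0.2,0,0,0.002],
  [0.019,0.068,0.33,0,0,0.002],
  [0.019,0.068,0.44,0,0,0.002],
  [0.019,0.068,0.53,0,0,0.002],
  [0.019,0.068,0.58,0,0,0.002],
  [0.019,0.068,0.61,0,0,0.002],
  [0.019,0.068,0.623,0,0,0.002],
  [0.019,0.068,0.623,0,0,0.002],
])

```text
time_s: 33.9
position: [0.6382, 0.0895, 0.0055]
tcp_rot: [[0.998, -0.059, 0.002], [-0.059, -0.998, -0.0], [0.002, 0.0, -1.0]]
force: [0.3, 0.0, -0.4]
opening: 0.498
grasp_force: 0.0
```

Emit:
send_rows([
  [0,0,0,0,0,0],
  [0,0,0,0,0,0],
  [0,0,0,0,0,0],
  [0,0,0,0,0,0],
  [0,0,0,0,0,0],
  [0,0,0,0,0,0],
  [0,0,0,0,0,0],
], grip=0)

```text
time_s: 34.6
position: [0.638, 0.0891, 0.0055]
tcp_rot: [[0.998, -0.06, 0.001], [-0.06, -0.998, -0.0], [0.001, 0.0, -1.0]]
force: [-0.5, 0.0, 3.6]
opening: 0.201
grasp_force: 30.0
```

Run:
```python
from m import *
s=readout.read_state();p=s['position']*1000; print(p)
to(603.1,304.1,p[2]+100,-5.9); to(603.1,304.1,p[2]+5.5,-5.9)
```

```text
[637.97606396  89.08920387   5.49011292]
[-0.1899, -0.8501, -0.4004, 0.0001, -0.0008, 0.0276] rows>= 5
[-0.1904, -0.8502, -0.0224, 0.0001, -0.0008, 0.0276] rows>= 5
```

Emit:
send_rows([
  [0,0,-0.1,0,0,0],
  [0,0,-0.25,0,0,0],
  [0,0,-0.38,0,0,0],
  [-0.03,-0.12,-0.4,0,0,0.01],
  [-0.07,-0.27,-0.4,0,0,0.015],
  [-0.1,-0.43,-0.4,0,0,0.02],
  [-0.13,-0.58,-0.4,0,0,0.025],
  [-0.16,-0.71,-0.4,0,0,0.028],
  [-0.18,-0.8,-0.4,0,0,0.028],
  [-0.19,-0.84,-0.4,0,0,0.028],
  [-0.19,-0.85,-0.4,0,0,0.028],
  [-0.19,-0.85,-0.4,0,0,0.028],
])

```text
time_s: 35.8
position: [0.6029, 0.3035, 0.1047]
tcp_rot: [[0.995, -0.103, 0.0], [-0.103, -0.995, -0.001], [0.0, 0.001, -1.0]]
force: [0.4, -0.3, -0.3]
opening: 0.203
grasp_force: 30.0
```

Emit:
send_rows([
  [0,0,0.07,0,0,0],
  [0,0,0.17,0,0,0],
  [0,0,0.25,0,0,0],
  [0,0,0.31,0,0,0],
  [0,0,0.35,0,0,0],
  [0,0,0.37,0,0,0],
  [0,0,0.378,0,0,0],
  [0,0,0.378,0,0,0],
  [0,0,0.378,0,0,0],
])

```text
time_s: 36.7
position: [0.6037, 0.3044, 0.0113]
tcp_rot: [[0.995, -0.103, 0.002], [-0.103, -0.995, 0.0], [0.002, -0.001, -1.0]]
force: [-0.5, 0.2, 0.7]
opening: 0.202
grasp_force: 30.0
```

Emit:
send_rows([
  [0,0,0,0,0,0],
  [0,0,0,0,0,0],
  [0,0,0,0,0,0],
  [0,0,0,0,0,0],
  [0,0,-0.05,0,0,0],
  [0,0,-0.15,0,0,0],
  [0,0,-0.3,0,0,0],
  [0,0,-0.45,0,0,0],
  [0,0,-0.6,0,0,0],
  [0,0,-0.6,0,0,0],
], grip=0.35)

```text
time_s: 37.7
position: [0.6071, 0.3056, 0.1683]
tcp_rot: [[0.995, -0.103, 0.014], [-0.103, -0.995, 0.004], [0.014, -0.006, -1.0]]
force: [0.8, 1.6, 0.7]
opening: 0.349
grasp_force: 0.0
```

Run:
```python
from m import *
for n in('wrist','top'):
    s,im,d=cap(n); P=cloud(n,s,d); print(n,s['position'])
    objs(P,0,.009,.03,xm=(.35,.7),ym=(-.02,.45),amin=100)
to(484.7,18.7,160,2.5)
```

```text
wrist [0.60709839 0.30564275 0.16830083]
[229. 144.] 1878 rect [616.1 329.9] [146.2 115.1] 84.2 z [11.3 15.5 17. ]
[206. 171.] 1804 rect [610.4 359.5] [ 18.8 108.9] 83.8 z [16.5 21.  22.6]
[259. 174.] 1728 rect [602.3 303.7] [ 18.4 109.4] 83.9 z [19.1 21.  22.4]
[256. 232.] 336 rect [538.2 312.8] [57.8  5.9] 84.0 z [ 9.6 15.5 17. ]
[245. 276.] 266 rect [486.4 326.4] [ 5.7 62.5] 9.4 z [10.3 15.6 17. ]
top [0.60524329 0.30496091 0.1652209 ]
[126. 189.] 314 rect [605.9 332.4] [148.  136.3] 84.1 z [10.1 15.2 18.6]
[237. 173.] 171 rect [625.6  16.8] [74.4 16.6] 0.1 z [12.5 15.8 19. ]
[131. 189.] 182 rect [600.9 306.9] [ 24.3 110.3] 83.3 z [11.8 19.5 23.4]
[110. 189.] 146 rect [581.5 366.3] [25.6 51.2] 84.7 z [12.7 19.9 24.1]
[236. 224.] 193 rect [484.1  19.1] [73.2 18.6] 3.1 z [12.3 16.  19. ]
[125. 242.] 393 rect [439.8 314.3] [100.8 147.4] 9.2 z [11.2 15.5 18.6]
[-0.3546, 1.1856, 0.0078, -0.0006, -0.0025, -0.0936] rows>= 7
```

Both long ones in. Now the short ones.

Emit:
send_rows([
  [-0.29,0.97,0,0,-0.002,-0.08],
  [-0.29,0.97,0,0,-0.002,-0.08],
  [-0.29,0.97,0,0,-0.002,-0.08],
  [-0.29,0.97,0,0,-0.002,-0.08],
  [-0.29,0.97,0,0,-0.002,-0.08],
  [-0.29,0.97,0,0,-0.002,-0.08],
  [-0.29,0.97,0,0,-0.002,-0.08],
  [-0.29,0.97,0,0,-0.002,-0.08],
  [-0.29,0.97,0,0,-0.002,-0.08],
], grip=0.5)

```text
time_s: 38.7
position: [0.5061, 0.0716, 0.1601]
tcp_rot: [[1.0, 0.024, -0.003], [0.024, -1.0, 0.0], [-0.003, -0.0, -1.0]]
force: [-0.3, -0.7, -0.5]
opening: 0.499
grasp_force: 0.0
```

Run:
```python
from m import *
s,im,d=cap('wrist'); P=cloud('wrist',s,d); print(s['position'])
objs(P,0,.009,.03,xm=(.35,.7),ym=(-.05,.2),amin=100)
to(485,18.3,120,2.5)
```

```text
[0.50608837 0.07161222 0.16009584]
[317.  47.] 1713 rect [625.4  16.2] [18.8 75.3] 89.5 z [13.3 15.7 17.4]
[306. 186.] 1005 rect [487.9  17.7] [68.6 18.4] 3.4 z [13.8 16.  17.6]
[-0.0891, 0.2114, 0.1608, -0.0001, 0.0016, -0.0124] rows>= 2
```

Emit:
send_rows([
  [-0.045,0.1,0.05,0,0.001,-0.012],
  [-0.085,0.2,0.12,0,0.001,-0.012],
  [-0.088,0.211,0.22,0,0.001,-0.012],
  [-0.088,0.211,0.34,0,0.001,-0.012],
  [-0.088,0.211,0.45,0,0.001,-0.012],
  [-0.088,0.211,0.54,0,0.001,-0.012],
  [-0.088,0.211,0.59,0,0.001,-0.012],
  [-0.088,0.211,0.615,0,0.001,-0.012],
  [-0.088,0.211,0.623,0,0.001,-0.012],
  [-0.088,0.211,0.623,0,0.001,-0.012],
])

```text
time_s: 39.75
position: [0.485, 0.0173, 0.0051]
tcp_rot: [[0.999, 0.041, 0.0], [0.041, -0.999, -0.0], [0.0, 0.0, -1.0]]
force: [-0.3, -1.3, -0.3]
opening: 0.502
grasp_force: 0.0
```

Emit:
send_rows([
  [0,0,0,0,0,0],
  [0,0,0,0,0,0],
  [0,0,0,0,0,0],
  [0,0,0,0,0,0],
  [0,0,0,0,0,0],
  [0,0,0,0,0,0],
  [0,0,0,0,0,0],
], grip=0)

```text
time_s: 40.45
position: [0.4847, 0.0171, 0.0051]
tcp_rot: [[0.999, 0.041, -0.0], [0.041, -0.999, -0.0], [-0.0, 0.0, -1.0]]
force: [-0.6, -0.2, 5.2]
opening: 0.201
grasp_force: 30.0
```

Run:
```python
from m import *
s=readout.read_state();p=s['position']*1000; print(p)
c=np.array([439.8,314.3]); y=np.array([-.161,.987])
for k in(28,-28): print((c+k*y).round(1),end=' '); to(*(c+k*y),p[2]+100,9.3)
```

```text
[484.69415164  17.08204788   5.11014465]
[435.3 341.9] [-0.1443, -1.3064, -0.4002, 0.0001, 0.0002, -0.0773] rows>= 7
[444.3 286.7] [-0.1174, -1.084, -0.4001, 0.0001, 0.0002, -0.0773] rows>= 6
```

Emit:
send_rows([
  [0,0,-0.1,0,0,0],
  [0,0,-0.25,0,0,0],
  [0,0,-0.38,0,0,0],
  [-0.02,-0.1,-0.4,0,0,-0.01],
  [-0.04,-0.26,-0.4,0,0,-0.025],
  [-0.06,-0.43,-0.4,0,0,-0.04],
  [-0.08,-0.6,-0.4,0,0,-0.055],
  [-0.1,-0.77,-0.4,0,0,-0.07],
  [-0.11,-0.89,-0.4,0,0,-0.077],
  [-0.115,-0.97,-0.4,0,0,-0.077],
  [-0.12,-1,-0.4,0,0,-0.077],
  [-0.12,-1,-0.4,0,0,-0.077],
])

```text
time_s: 41.65
position: [0.4438, 0.2662, 0.1045]
tcp_rot: [[0.987, 0.163, -0.002], [0.163, -0.987, -0.0], [-0.002, 0.0, -1.0]]
force: [0.6, 0.4, -0.1]
opening: 0.203
grasp_force: 30.0
```

Run:
```python
from m import *
s,im,d=cap('wrist'); P=cloud('wrist',s,d); print(s['position'])
objs(P,0,.009,.03,xm=(.35,.7),ym=(.15,.45),amin=100)
s,im,d=cap('scene'); P=cloud('scene',s,d); objs(P,0,.009,.03,xm=(.35,.7),ym=(-.05,.45),amin=100)
to(435.3,341.5,106,9.3)
to(435.3,341.5,10.6,9.3)
```

```text
[0.44375486 0.26622372 0.10446501]
[197.  43.] 2173 rect [567.3 334.6] [146.   58.8] 84.3 z [12.2 15.5 16.9]
[154.  12.] 751 rect [566.  363.8] [18.8 21.4] 84.0 z [11.1 20.4 21.9]
[229.  24.] 1318 rect [566.4 307.1] [18.2 38.7] 83.9 z [15.3 20.6 22. ]
[192. 149.] 2512 rect [448.6 314. ] [ 83.4 145.8] 9.3 z [10.1 15.7 17. ]
[251. 227.] 136 rect [627.   18.4] [19.4 75.1] 88.2 z [11.1 15.6 19.1]
[369. 252.] 351 rect [440.2 314.1] [107.4 146.4] 9.6 z [10.2 14.6 19. ]
[335. 289.] 764 rect [605.9 332.1] [147.4 139.7] 84.3 z [10.  16.3 22.8]
[344. 298.] 298 rect [611.5 359.5] [ 23.4 110.8] 82.4 z [11.7 20.3 24.2]
[0.0145, -0.308, -0.006, 0.0002, 0.0012, -0.0005] rows>= 2
[0.0152, -0.3081, 0.3756, 0.0002, 0.0012, -0.0005] rows>= 3
```

Emit:
send_rows([
  [0.007,-0.1,-0.01,0,0.001,0],
  [0.012,-0.22,-0.01,0,0.001,0],
  [0.015,-0.3,-0.01,0,0.001,0],
  [0.015,-0.308,0.05,0,0.001,0],
  [0.015,-0.308,0.15,0,0.001,0],
  [0.015,-0.308,0.24,0,0.001,0],
  [0.015,-0.308,0.31,0,0.001,0],
  [0.015,-0.308,0.35,0,0.001,0],
  [0.015,-0.308,0.37,0,0.001,0],
  [0.015,-0.308,0.376,0,0.001,0],
  [0.015,-0.308,0.376,0,0.001,0],
  [0.015,-0.308,0.376,0,0.001,0],
])

```text
time_s: 42.95
position: [0.4361, 0.3425, 0.0116]
tcp_rot: [[0.987, 0.161, 0.002], [0.161, -0.987, 0.001], [0.002, -0.001, -1.0]]
force: [-0.5, -0.5, -0.2]
opening: 0.206
grasp_force: 30.0
```

Emit:
send_rows([
  [0,0,0,0,0,0],
  [0,0,0,0,0,0],
  [0,0,0,0,0,0],
  [0,0,0,0,0,0],
  [0,0,-0.05,0,0,0],
  [0,0,-0.15,0,0,0],
  [0,0,-0.3,0,0,0],
  [0,0,-0.45,0,0,0],
  [0,0,-0.6,0,0,0],
  [0,0,-0.6,0,0,0],
], grip=0.35)

```text
time_s: 43.95
position: [0.4388, 0.3442, 0.1669]
tcp_rot: [[0.987, 0.162, 0.012], [0.161, -0.987, 0.006], [0.013, -0.004, -1.0]]
force: [0.3, 0.5, -0.8]
opening: 0.347
grasp_force: 0.0
```

Run:
```python
from m import *
for n in('wrist','top'):
    s,im,d=cap(n); P=cloud(n,s,d); print(n,s['position'])
    objs(P,0,.009,.03,xm=(.35,.7),ym=(-.02,.45),amin=100)
to(625.5,17,160,0.3)
```

```text
wrist [0.43879851 0.34419654 0.16690059]
[296.  55.] 1839 rect [581.8 333. ] [146.4  88.2] 84.2 z [10.7 15.4 17. ]
[261.  26.] 1077 rect [579.9 362.5] [18.1 49.7] 84.1 z [17.9 20.5 22. ]
[321.  35.] 1492 rect [579.5 305.8] [18.2 65.3] 84.2 z [16.7 20.5 21.9]
[292. 160.] 1783 rect [439.3 312.5] [100.9 146.5] 9.3 z [11.2 15.5 17. ]
[258. 174.] 1201 rect [435.8 342.4] [75.6 18.5] 9.0 z [18.9 21.  22.6]
[256. 218.] 297 rect [387.7 337.3] [ 4.4 61.5] 9.3 z [ 9.5 15.4 17.1]
top [0.43722937 0.34330266 0.16438359]
[122. 180.] 442 rect [606.2 332.3] [148.1 136.3] 84.1 z [10.5 15.2 18. ]
[112. 179.] 307 rect [610.2 360.6] [ 24.9 109.7] 79.5 z [12.2 20.4 24.2]
[237. 173.] 169 rect [625.5  16.7] [73.8 16.6] 0.1 z [12.1 15.7 18.7]
[132. 182.] 305 rect [601.2 304.7] [ 19.1 111.2] 83.7 z [12.1 20.5 23.6]
[132. 244.] 296 rect [439.9 313.4] [101.5 145.5] 8.9 z [10.9 15.4 18.6]
[0.539, 1.4075, 0.0101, -0.0008, -0.0021, 0.0998] rows>= 8
```

Emit:
send_rows([
  [0.38,1,0,0,0,0.08],
  [0.38,1,0,0,0,0.08],
  [0.38,1,0,0,0,0.08],
  [0.38,1,0,0,0,0.08],
  [0.38,1,0,0,0,0.08],
  [0.38,1,0,0,0,0.08],
  [0.38,1,0,0,0,0.08],
  [0.38,1,0,0,0,0.08],
  [0.38,1,0,0,0,0.08],
], grip=0.5)

```text
time_s: 44.95
position: [0.5677, 0.1125, 0.1601]
tcp_rot: [[0.999, 0.038, -0.002], [0.038, -0.999, 0.001], [-0.002, -0.001, -1.0]]
force: [-0.3, 0.3, -1.0]
opening: 0.501
grasp_force: 0.0
```

Run:
```python
from m import *
s,im,d=cap('wrist'); P=cloud('wrist',s,d); print(s['position'])
objs(P,0,.009,.03,xm=(.5,.7),ym=(-.06,.25),amin=100)
to(625.5,16.7,120,0.2)
```

```text
[0.56767822 0.11247324 0.16009315]
[354. 117.] 1486 rect [625.3  16.2] [19.4 75.3] 89.7 z [12.4 15.8 17.5]
[0.2157, 0.3924, 0.1608, -0.0004, 0.0009, 0.0223] rows>= 3
```

Emit:
send_rows([
  [0.1,0.18,0.05,0,0.001,0.022],
  [0.2,0.35,0.1,0,0.001,0.022],
  [0.216,0.393,0.16,0,0.001,0.022],
  [0.216,0.393,0.25,0,0.001,0.022],
  [0.216,0.393,0.36,0,0.001,0.022],
  [0.216,0.393,0.46,0,0.001,0.022],
  [0.216,0.393,0.54,0,0.001,0.022],
  [0.216,0.393,0.59,0,0.001,0.022],
  [0.216,0.393,0.615,0,0.001,0.022],
  [0.216,0.393,0.622,0,0.001,0.022],
  [0.216,0.393,0.622,0,0.001,0.022],
])

```text
time_s: 46.1
position: [0.6275, 0.015, 0.0058]
tcp_rot: [[1.0, 0.002, 0.003], [0.002, -1.0, 0.0], [0.003, -0.0, -1.0]]
force: [-0.4, 0.3, -0.2]
opening: 0.505
grasp_force: 0.0
```

Emit:
send_rows([
  [0,0,0,0,0,0],
  [0,0,0,0,0,0],
  [0,0,0,0,0,0],
  [0,0,0,0,0,0],
  [0,0,0,0,0,0],
  [0,0,0,0,0,0],
  [0,0,0,0,0,0],
], grip=0)

```text
time_s: 46.8
position: [0.6273, 0.0146, 0.0057]
tcp_rot: [[1.0, 0.002, 0.003], [0.002, -1.0, 0.0], [0.003, -0.0, -1.0]]
force: [-0.3, 0.3, 3.2]
opening: 0.199
grasp_force: 30.0
```

Run:
```python
from m import *
s=readout.read_state();p=s['position']*1000; print(p)
to(444.3,286.7,p[2]+100,9.3)
```

```text
[627.33059558  14.6370434    5.72497146]
[-0.7292, -1.0895, -0.4018, 0.0, -0.0017, -0.1023] rows>= 7
```

Emit:
send_rows([
  [0,0,-0.1,0,0,0],
  [0,0,-0.25,0,0,0],
  [0,0,-0.38,0,0,0],
  [-0.06,-0.1,-0.4,0,0,-0.02],
  [-0.17,-0.25,-0.4,0,0,-0.04],
  [-0.28,-0.41,-0.4,0,0,-0.06],
  [-0.39,-0.57,-0.4,0,0,-0.08],
  [-0.49,-0.73,-0.4,0,0,-0.1],
  [-0.58,-0.86,-0.4,0,0,-0.102],
  [-0.64,-0.95,-0.4,0,0,-0.102],
  [-0.67,-1,-0.4,0,0,-0.102],
  [-0.67,-1,-0.4,0,0,-0.102],
])

```text
time_s: 48.0
position: [0.458, 0.2655, 0.1049]
tcp_rot: [[0.986, 0.164, 0.002], [0.164, -0.986, 0.0], [0.002, 0.0, -1.0]]
force: [-0.2, -0.5, -0.2]
opening: 0.201
grasp_force: 30.0
```

Run:
```python
from m import *
print(readout.read_state()['opening']);to(443,286.7,106,9.3)
to(443,286.7,11,9.3)
```

```text
0.200725856847034
[-0.0453, -0.0935, -0.0045, 0.0001, -0.0011, 0.0016] rows>= 1
[-0.046, -0.0936, 0.3755, 0.0001, -0.0011, 0.0016] rows>= 2
```

Emit:
send_rows([
  [-0.02,-0.05,0,0,-0.001,0.001],
  [-0.036,-0.09,0,0,-0.001,0.001],
  [-0.036,-0.094,0.03,0,-0.001,0.001],
  [-0.036,-0.094,0.1,0,-0.001,0.001],
  [-0.036,-0.094,0.19,0,-0.001,0.001],
  [-0.036,-0.094,0.27,0,-0.001,0.001],
  [-0.036,-0.094,0.33,0,-0.001,0.001],
  [-0.036,-0.094,0.36,0,-0.001,0.001],
  [-0.036,-0.094,0.376,0,-0.001,0.001],
  [-0.036,-0.094,0.376,0,-0.001,0.001],
  [-0.036,-0.094,0.376,0,-0.001,0.001],
])

```text
time_s: 49.1
position: [0.4472, 0.2862, 0.0114]
tcp_rot: [[0.987, 0.159, 0.002], [0.159, -0.987, 0.0], [0.002, -0.0, -1.0]]
force: [0.2, -0.4, -0.0]
opening: 0.206
grasp_force: 30.0
```

Emit:
send_rows([
  [0,0,0,0,0,0],
  [0,0,0,0,0,0],
  [0,0,0,0,0,0],
  [0,0,0,0,0,0],
  [0,0,-0.05,0,0,0],
  [0,0,-0.15,0,0,0],
  [0,0,-0.3,0,0,0],
  [0,0,-0.45,0,0,0],
  [0,0,-0.6,0,0,0],
  [0,0,-0.8,0,0,0],
  [0,0,-0.9,0,0,0],
], grip=0.35)

```text
time_s: 50.2
position: [0.4478, 0.2868, 0.2411]
tcp_rot: [[0.987, 0.16, 0.008], [0.16, -0.987, 0.003], [0.008, -0.001, -1.0]]
force: [0.7, 0.8, -0.4]
opening: 0.349
grasp_force: 0.0
```

Run:
```python
from m import *
s,im,d=cap('wrist'); P=cloud('wrist',s,d)
objs(P,0,.009,.03,xm=(.35,.7),ym=(.15,.45),amin=100)
s2,i2,d2=cap('top'); P=cloud('top',s2,d2); objs(P,0,.085,.13,ym=(-.5,-.1),amin=50); objs(P,0,.009,.1,xm=(.3,.8),ym=(-.25,.2),amin=50)
s3,i3,d3=cap('scene'); c=np.zeros((600,800,3),np.uint8)
c[:300,:400]=cv2.resize(im,(400,300));c[:300,400:]=cv2.resize(i2,(400,300));c[300:,:400]=cv2.resize(i3,(400,300)); save('end',c)
```

```text
[236.  55.] 1324 rect [592.9 331.9] [146.  110.5] 84.2 z [11.6 15.5 17.1]
[213.  31.] 1087 rect [591.  361.3] [18.5 72.2] 84.1 z [14.6 20.7 22.2]
[261.  38.] 1249 rect [590.6 304.4] [18.4 87.9] 84.1 z [18.5 20.7 22.2]
[234. 161.] 1533 rect [439.1 312.6] [100.8 146.2] 9.2 z [11.9 15.7 17.2]
[213. 161.] 862 rect [436.3 342.2] [74.4 18.6] 9.2 z [16.  21.1 22.9]
[257. 161.] 818 rect [445.4 285.6] [74.3 18. ] 9.6 z [18.8 21.  22.6]
[300. 139.] 146 rect [ 696.2 -149.9] [72.3 73.4] 88.4 z [86.2 89.6 92.3]
[316. 235.] 313 rect [ 451.8 -182.5] [ 18.8 119.6] 79.5 z [88.6 94.1 96.9]
[399. 256.] 111 rect [ 400.  -380.7] [42.  11.9] 81.4 z [ 90.3 105.4 108.1]
[246. 125.] 779 rect [756.1 -10. ] [ 34.8 139.3] 8.9 z [10.5 51.9 58.6]
[300. 145.] 690 rect [ 682.5 -147.9] [ 74.8 101.7] 85.0 z [15.6 61.9 91.1]
[317. 236.] 1055 rect [ 451.6 -182.6] [102.4 120.2] 79.4 z [10.4 24.2 95.7]
```

View pics/end.png

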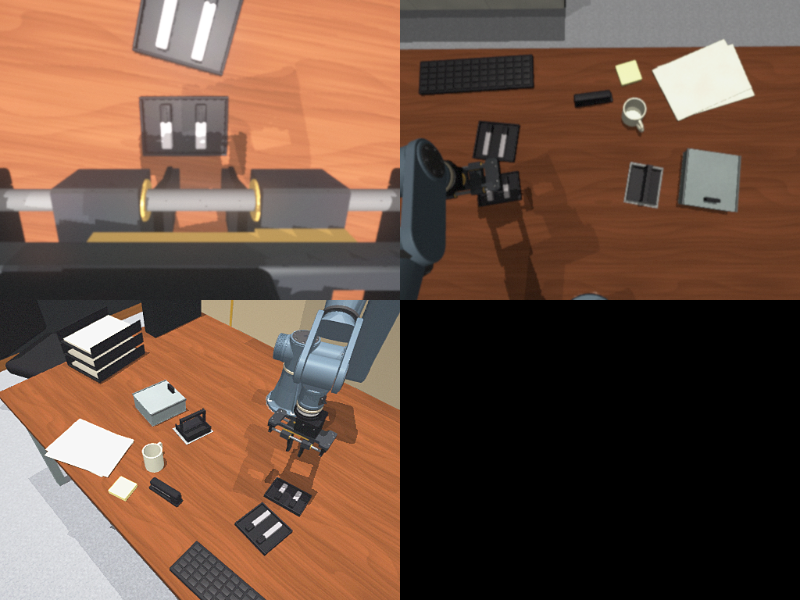

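The final picture shows two long and two short pens flat in their own trays (around (188,25) and (182,127)). The lid is shut at (710,180), the tray is on its pad at (643,185), and the mug and stapler haven't moved.

```bash
python3 -c "
from rig import ticket; print(ticket.hand_in())"
```

```text
the job is handed in; nothing more can be done
None
```

The job is done and handed in at about 50 s of robot time: the one marker is in the shut discard box, the tray is centred on its pad, the two long and two short highlighters lie flat in their trays, and the mug and stapler were not touched; the hand-in returned no verdict.

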